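Check a stone nameplate blank on the go and no-go gauges

TASK

Check the thickness of the stone nameplate blank, keeping it standing upright: push it lengthwise along the green go gauge's plate, from the robot's side, right through the gap until it is wholly out beyond the jaws; then try it end-on, from the robot's side, squarely in the middle of the red no-go gauge's gap, pressing lightly for about half a second so that the jaws stop it, without forcing it. Then stand it on the blue-edged board for passed blanks, wholly on the board, and let go. Do not disturb the hammer, the chisel or the carved tile.

Things in the scene. Friction and masses are not known exactly. Their poses are not given: they have to be found in the camera images.
- blank: Dark grey slate nameplate blank with thin pale border lines on its two broad faces, a loose block 120 mm long (x), 28 mm thick (y), 70 mm tall (z), about 0.6 kg, standing on its long narrow edge between the gauges, near the robot. Origin: centre of its underside. Gripped across its thickness in its upper half, the fingers pass above the 24 mm tall jaws.
- blank_end_a (a point): Middle of the lower edge of the blank's +x end face (60 mm along x from its origin).
- blank_end_b (a point): Middle of the lower edge of the blank's -x end face (60 mm along -x from its origin).
- go: Fixed go side gauge, left or right of the bench's middle: steel plate 300 (x) x 92 (y) x 8 mm with two green jaws, 24 mm tall on it (tops 32 mm above the bench), at x = -15 to 15 mm, leaving a straight 34 mm gap along x, open above; bare plate before and behind. Origin: plate's underside, under the gap's middle. x runs along the gap, away from the robot; its side is -x.
- nogo: Fixed no-go side gauge, left or right of the bench's middle: steel plate 300 (x) x 92 (y) x 8 mm with two red jaws, 24 mm tall on it (tops 32 mm above the bench), at x = -15 to 15 mm, leaving a straight 24 mm gap along x, open above; bare plate before and behind. Origin: plate's underside, under the gap's middle. x runs along the gap, away from the robot; its side is -x.
- nogo_jaws: The two red jaw blocks of the no-go gauge, rigid; same origin and axes as nogo. The 28 mm blank cannot enter: its end face meets both jaws when its origin is at x = -75 mm of the gauge.
- board: Fixed plywood board for passed blanks, edged with blue stripes, 150 mm (x) x 100 mm (y), 12 mm thick, flat on the bench between the gauges, on their far side from the robot. Origin: centre of its underside; its flat top is 12 mm above the bench.
- hammer: Loose hammer lying on the bench on the robot's right, outside the gauges; bystander. Origin: on its underside, near its middle.
- chisel: Loose steel chisel, about 185 mm long, 16 mm thick, lying on the bench on the robot's left, outside the gauges; bystander. Origin: near its middle, on the bench.
- tile: Loose slate tile with a carved sun, 150 x 100 x 14 mm, lying flat on the robot's left, outside the gauges; bystander. Origin: centre of its underside.
There are look-alikes about, which are no part of the job. What is shaped like the board but purple is not meant.

How it is judged:
On the way, in this order (a step that is already met when the one before it is completed fails the run):
1. the blank stands low on the plate in the middle of the green go gap (x of blank in the frame of go between -0.03 and 0.03 m and y of blank in the frame of go between -0.01 and 0.01 m and z of blank in the frame of go between 0 and 0.02 m and angle between blank's own z axis and vertical below 0.15 rad), for 0.05 s.
2. the blank has come wholly out of the go gap on the far side, still low over the plate (x of blank in the frame of go between 0.077 and 0.13 m and y of blank in the frame of go between -0.03 and 0.03 m and z of blank in the frame of go between 0 and 0.02 m and angle between blank's own z axis and vertical below 0.15 rad), for 0.05 s.
3. from the robot's side the blank's end is pressed squarely on the red no-go jaws with at least 2.5 N, low over the plate, within 8 mm of the middle, and is stopped (x of blank in the frame of nogo between -0.084 and -0.068 m and y of blank in the frame of nogo between -0.008 and 0.008 m and z of blank in the frame of nogo between 0 and 0.02 m and angle between the x axis of blank and the x axis of nogo, either way round below 0.12 rad and angle between blank's own z axis and vertical below 0.15 rad and contact force between blank and nogo_jaws above 2.5 N), for 0.2 s.
At the end, for the whole second after the job is handed in: The blank stands upright on its long edge (within 0.08 rad) on the board's top (underside within 4 mm of it), the middle of both its ends over the board (1 mm spare), at rest and released (x of blank_end_a in the frame of board between -0.076 and 0.076 m and y of blank_end_a in the frame of board between -0.051 and 0.051 m and x of blank_end_b in the frame of board between -0.076 and 0.076 m and y of blank_end_b in the frame of board between -0.051 and 0.051 m and z of blank in the frame of board between 0.008 and 0.016 m and angle between blank's own z axis and vertical below 0.08 rad and linear speed of blank below 0.02 m/s and angular speed of blank below 0.1 rad/s); the robot touches nothing.
It fails at once if the blank is forced against the no-go jaws with more than 50 N (contact force between blank and nogo_jaws above 50 N).
It fails at once if the hammer, the chisel or the carved tile is moved by more than 20 mm (distance of any of hammer, chisel, tile from where it was at the start of the episode above 0.02 m).
It also fails if it takes over 64 s, if anything falls off the work surface, if the arm or the gripper's body presses on something with over 40 N, if the wrist force passes 120 N, or if a joint passes its speed limit or range.

ROBOT

A 7-joint arm with a two-finger parallel gripper is mounted at the origin on the work surface. World frame = base frame: x ahead of the robot, y to its left, z up, the work surface at z = 0. Lengths are in m, angles in rad, forces in N, time in s.
With the tool pointing down it reaches from about 0.35 to 0.9 m from the base axis. Payload 7.2 kg.
Tool frame: the origin (TCP) lies at the very end of the fingers, on their centre line; the grasp point (between the pads) lies 19 mm behind it (pinch_z is the distance from the TCP to the grasp point, in m); z points along the fingers, y is the line along which they close (so a half turn about z gives the same grasp; the last joint's range is limited). The gripper opens to 88 mm and grips with 3 to 60 N. Pads are 20 mm wide; open, the fingers measure 115 mm over their backs; the gripper's body (75 mm by 178 mm) begins 61 mm behind the grasp point.
Start: joints at [-0.068, 0.411, -0.013, 1.596, 0.006, 1.134, -0.082], TCP at [0.625, -0, 0.223] pointing down, gripper open.
Joint ranges: [-2.95, 2.95], [-0.29, 1.99], [-1.47, 1.44], [0.14, 2.54], [-1.03, 4.17], [0.13, 1.85], [-2.86, 2.86]. Speed limits (rad/s): [2.39, 2.39, 3.01, 3.01, 3.14, 3.14, 3.14].

INTERFACE

Orientations are given as a unit quaternion [w, x, y, z].
In Python, from plant import * gives the robot as it stands. The module is installed in compiled form; this text tells all that it offers.
- The arm moves only by the tool drive_tool, never from a script. Its argument "rows" is a list of rows, each a list of 3 entries, a list of its own where there are three numbers: the finger opening in m, from 0 to 0.0878, then the shift along the world's x, y, z in m, then the turn, a rotation vector about the world's x, y, z in degrees. A call has exactly 10 rows; each row is the pose to reach, as a shift and turn from the pose commanded when the call began; what a row does not reach only later rows make up. A row lasts 1/12 s, in which the tool goes at most 41.7 mm and 7.16 degrees, less where a joint would pass 70% of its speed; a pose out of reach is approached as far as the arm can. A call with a gripper value outside its range is refused whole. The fingers move at their own pace and stop on an object; the grip force is fixed at half the most. Time passes only in rows, so rows that repeat a pose let the fingers close, or fill a call up. It gives the time, the measured TCP pose, the force, the opening and the grip force at its end, in the units of the state.
- get_obs(): the state, without advancing time (a new reading comes with each control period).
- capture(name): name is "scene" or "side" or "wrist"; returns a dict with "color" (384x512x3 uint8, red, green, blue), "z_map" (384x512 float32, m along the optical axis (not along the pixel's ray), 0 where there is no reading), "mtx" (3x3 intrinsics, pixels), "rvec" (rotation vector, rad) and "tvec" (3), from world to camera coordinates, as OpenCV has them. Camera axes: x right, y down, z forward; pixel columns grow to the right and rows downward; lengths in m; the calibration is good to about 2 mm. A picture is of the moment at which its call begins.
- job_done(): hands the job in; it is judged then, once.
The state is a dict: "time": time; "joint_positions": joint angles; "joint_velocities": joint speeds; "tau": joint torques, N m; "tcp_pos": TCP position; "tool_rot": TCP orientation; "contact_force": force on the tool from outside, world axes, zero at the start; "moment": the same for the moment, N m; "gripper_width": finger opening in m; "gripper_force": force on a finger pad.
Only numpy, scipy, OpenCV 4.12 (cv2) and the standard library are available. Lean on these libraries where they do the work, as an engineer would, in place of code of your own. Each camera call takes 0.05 s, during which the arm holds its last target. There are 200 camera calls.

## Working session

There is one attempt and no reset: what is moved stays moved. The work goes in short steps, Python scripts to look and compute and a tool call to move; the robot and the scene stay as the last step left them, time stands still between calls to the robot, and variables do not carry over. Pictures are saved under pics/ and viewed, at most 10 in all, crops included, and the job is handed in when it is done.

Besides the shell and the picture viewer there is one more tool, called after "Emit:" by a JSON object that holds its "api" and its "payload", one argument or row to a line. drive_tool: Moves the arm, as the interface text tells. Its arguments: {"type":"object","properties":{"rows":{"type":"array"}},"required":["rows"]}

```bash
mkdir -p pics; cat > h.py <<'E'
from plant import *
import numpy as np, cv2, pickle
def snap(n,tag):
    c=capture(n); pickle.dump(c,open(f'pics/{tag}.pkl','wb')); cv2.imwrite(f'pics/{tag}.png',c['color'][:,:,::-1]); return c
def load(tag): return pickle.load(open(f'pics/{tag}.pkl','rb'))
def wmap(c):
    R=cv2.Rodrigues(np.array(c['rvec'],float))[0]; t=np.array(c['tvec'],float).ravel(); K=np.array(c['mtx'])
    z=c['z_map'].astype(float); v,u=np.indices(z.shape)
    P=np.stack([(u-K[0,2])/K[0,0]*z,(v-K[1,2])/K[1,1]*z,z],-1)
    W=(P-t)@R; W[z==0]=np.nan; return W
def onplane(c,uv,h):
    R=cv2.Rodrigues(np.array(c['rvec'],float))[0]; t=np.array(c['tvec'],float).ravel(); K=np.array(c['mtx'])
    d=np.linalg.inv(K)@np.array([uv[0],uv[1],1.]); d=R.T@d; o=-R.T@t
    return o+d*(h-o[2])/d[2]
E
python3 - <<'E'
from h import *
a=snap('scene','s0');b=snap('side','d0')
o=get_obs();print(o['time'],o['tcp_pos'],o['tool_rot'],o['gripper_width'],o['contact_force'])
for c in(a,b):
    R=cv2.Rodrigues(np.array(c['rvec'],float))[0];print(-R.T@np.array(c['tvec']).ravel())
E
```

```text
0.1 [6.24567546e-01 9.32273409e-06 2.21916874e-01] [-4.72058371e-04  7.07076888e-01  7.07136318e-01 -5.29700537e-04] 0.08764280210449372 [ 0.59237297 -0.44043079 -0.37568786]
[1.15907061 0.58200005 1.06478916]
[0.33374878 0.94837948 0.69728612]
```

View pics/s0.png

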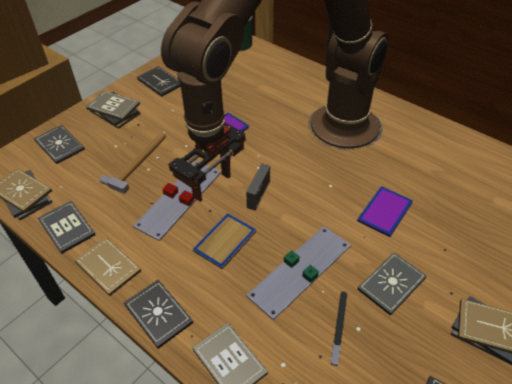

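View pics/d0.png

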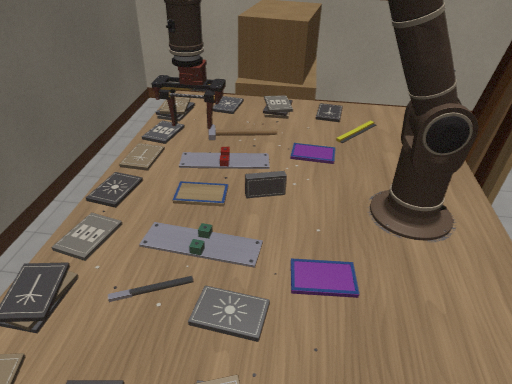

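Scene picture: the blank is at (259,187), and the board with a wood face and blue edge is at (225,240). The two purple-faced plates at (386,211) and (235,123) are look-alikes. The green gauge is at (300,270) and the red one at (178,200), partly under the gripper. In the side picture the blank is at (266,184), the board at (201,193), green at (201,243) and red at (225,160); the purple plates are at (314,153) and (323,278). Next I'll check an enlarged crop and measure from the depth maps.

```bash
python3 - <<'E'
from h import *
a=load('s0');b=load('d0')
A=cv2.resize(a['color'][150:330,130:360],None,fx=3,fy=3,interpolation=cv2.INTER_CUBIC)[:,:,::-1]
B=cv2.resize(b['color'][140:270,130:300],None,fx=4,fy=4,interpolation=cv2.INTER_CUBIC)[:,:,::-1]
cv2.imwrite('pics/ca.png',A);cv2.imwrite('pics/cb.png',B)
for n,c in(('s',a),('d',b)):
    W=wmap(c);hsv=cv2.cvtColor(c['color'],cv2.COLOR_RGB2HSV).astype(int)
    H,S,V=hsv[...,0],hsv[...,1],hsv[...,2];x,y,z=W[...,0],W[...,1],W[...,2]
    roi=(x>.35)&(x<.95)&(abs(y)<.3)
    def rep(k,m):
        p=W[m&roi]; 
        if len(p)<8:return print(n,k,len(p))
        r=cv2.minAreaRect((p[:,:2]*1000).astype(np.float32)); print(n,k,len(p),'med',np.median(p,0).round(4),'rect',np.round(r[0],1),np.round(r[1],1),round(r[2],1))
    rep('red',((H<8)|(H>172))&(S>150)&(z>.028)&(z<.036)&(y<-.05)&(y>-.2)&(x<.75))
    rep('redside',((H<8)|(H>172))&(S>150)&(z>.01)&(z<.06)&(x<.75))
    rep('grn',(H>55)&(H<95)&(S>90)&(z>.028)&(z<.036))
    rep('grnall',(H>55)&(H<95)&(S>90)&(z>.005)&(z<.06))
    rep('plateL',(z>.005)&(z<.011)&(S<75)&(V>90)&(y>.05)&(y<.25))
    rep('plateR',(z>.005)&(z<.011)&(S<75)&(V>90)&(y<-.05)&(y>-.25))
    rep('board',(z>.009)&(z<.015)&(abs(y)<.09)&(x>.6))
    rep('blanktop',(z>.066)&(z<.075)&(abs(y)<.1)&(x<.7)&(V<130))
    rep('blank',(z>.02)&(z<.075)&(abs(y)<.08)&(x<.62)&(V<130))
E
```

```text
s red 83 med [ 0.5785 -0.1623  0.0326] rect [ 576.9 -162.7] [29.6 31.6] 8.0
s redside 266 med [ 0.5847 -0.1916  0.0302] rect [ 581.4 -192.3] [33.7 91.9] 7.5
s grn 193 med [0.5598 0.2443 0.0323] rect [559.4 224.2] [89.2 31.5] 85.7
s grnall 292 med [0.5619 0.2428 0.0313] rect [559.4 224.2] [89.2 31.5] 85.7
s plateL 2324 med [0.6037 0.2135 0.0085] rect [663.3 150.4] [199.1 517.8] 89.9
s plateR 1357 med [ 0.6446 -0.1818  0.0083] rect [ 670.1 -179.6] [482.7  94.8] 8.7
s board 2507 med [0.8459 0.0206 0.0127] rect [7.659e+02 2.000e-01] [179.7 331.6] 90.0
s blanktop 314 med [ 0.4278 -0.0227  0.0705] rect [423.4 -24.1] [123.2  29.8] 18.0
s blank 577 med [ 0.4365 -0.0163  0.0676] rect [459.5 -10. ] [201.5  33.8] 21.3
d red 48 med [ 0.5755 -0.1606  0.0322] rect [ 576.2 -166.1] [26.4 39.3] 11.0
d redside 146 med [ 0.5787 -0.1712  0.0306] rect [ 579.6 -191.4] [27.6 93.9] 8.9
d grn 77 med [0.5583 0.2437 0.0325] rect [555.5 223.7] [88.6 27.9] 83.9
d grnall 77 med [0.5583 0.2437 0.0325] rect [555.5 223.7] [88.6 27.9] 83.9
d plateL 1975 med [0.5775 0.2146 0.0085] rect [651.6 153.1] [494.8 193.7] 0.0
d plateR 1052 med [ 0.5986 -0.1898  0.0085] rect [ 669.6 -185. ] [481.2 111.3] 6.5
d board 1296 med [0.8284 0.0236 0.013 ] rect [764.7   0.9] [179.3 330.1] 89.6
d blanktop 253 med [ 0.4234 -0.0228  0.0703] rect [423.5 -24.4] [119.   32.3] 19.4
d blank 794 med [ 0.4218 -0.0152  0.0545] rect [422.7 -23.5] [120.9  34.1] 20.2
```

View pics/ca.png

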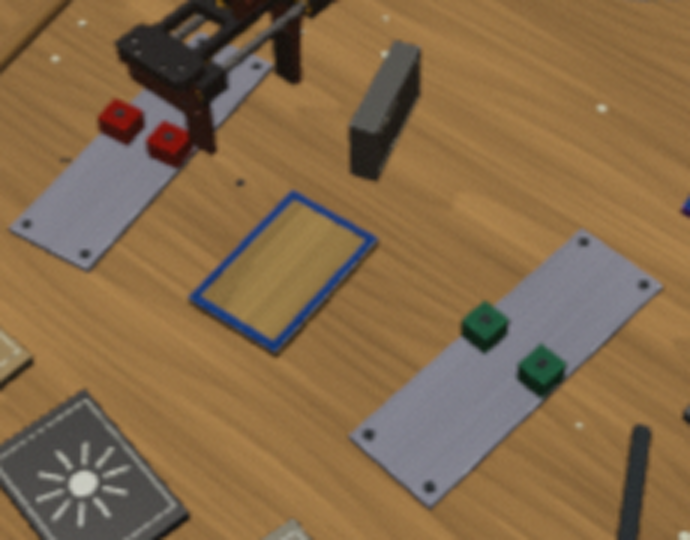

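View pics/cb.png

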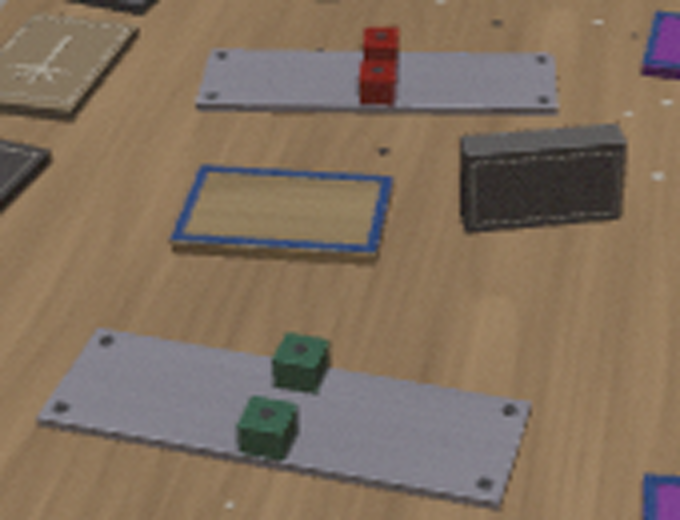

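The crops confirm the objects: the blank with its pale border, the wood board with a blue rim, and the red and green jaws. I'll triangulate the screw and corner pixels I read from both crops.

```bash
python3 - <<'E'
from h import *
a=load('s0');b=load('d0')
fa=lambda U:((U[0]+.5)/3-.5+130,(U[1]+.5)/3-.5+150)
fb=lambda U:((U[0]+.5)/4-.5+130,(U[1]+.5)/4-.5+140)
def proj(c):
    R=cv2.Rodrigues(np.array(c['rvec'],float))[0];return np.array(c['mtx'])@np.c_[R,np.array(c['tvec']).ravel()]
def tri(p,q):
    X=cv2.triangulatePoints(proj(a),proj(b),np.array(fa(p)),np.array(fb(q))).ravel();return X[:3]/X[3]
D={'go nearR,nearL,farR,farL screws':[((583,242),(509,410)),((644,285),(484,484)),((369,435),(106,341)),((430,488),(61,408))],
'nogo farR,farL,nearR?':[((26,224),(222,56)),((85,254),(211,96)),((257,66),(541,100))],
'board nearR nearL farL farR':[((294,192),(392,177)),((377,240),(376,250)),((276,343),(174,243)),((191,298),(204,167))]}
for k,v in D.items():
    print(k); h=.0125 if 'board' in k else .008
    for p,q in v: print(' tri',tri(p,q).round(4),' s',onplane(a,fa(p),h)[:2].round(4),' d',onplane(b,fb(q),h)[:2].round(4))
    if len(v)==4:print(' mean',np.mean([tri(p,q) for p,q in v],0).round(4))
print('nogo nearR d',onplane(b,fb((542,59)),.008))
for n,c in(('s',a),('d',b)):
    W=wmap(c);hsv=cv2.cvtColor(c['color'],cv2.COLOR_RGB2HSV).astype(int);H,S=hsv[...,0],hsv[...,1];x,y,z=np.moveaxis(W,2,0)
    def rep(k,m):
        N,l,st,_=cv2.connectedComponentsWithStats(np.nan_to_num(m).astype(np.uint8))
        i=1+np.argmax(st[1:,4]);p=W[l==i];r=cv2.minAreaRect((p[:,:2]*1000).astype(np.float32));print(n,k,len(p),p[:,2].mean().round(4),np.round(r[0],1),np.round(r[1],1),round(r[2],1))
    rep('board',(z>.009)&(z<.016)&(abs(y)<.13)&(x>.6)&(x<.87))
    rep('go plate',(z>.005)&(z<.035)&(y>.14)&(y<.32)&(x<.75)&(x>.35)&((S<60)|((H>55)&(H<95))))
    rep('nogo plate',(z>.005)&(z<.04)&(y<-.1)&(y>-.3)&(x<.8)&((S<60)|(H<8)|(H>172)))
E
```

```text
go nearR,nearL,farR,farL screws
 tri [0.4168 0.2014 0.0093]  s [0.4161 0.201 ]  d [0.4169 0.1996]
 tri [0.4231 0.2699 0.0102]  s [0.4219 0.2696]  d [0.4231 0.2672]
 tri [0.6913 0.178  0.0095]  s [0.6908 0.1776]  d [0.692  0.1759]
 tri [0.6972 0.2457 0.0094]  s [0.6969 0.2456]  d [0.6978 0.2436]
 mean [0.5571 0.2237 0.0096]
nogo farR,farL,nearR?
 tri [ 0.7215 -0.2053  0.0092]  s [ 0.7208 -0.2063]  d [ 0.7222 -0.2068]
 tri [ 0.7113 -0.1372  0.0103]  s [ 0.7103 -0.1388]  d [ 0.7126 -0.1407]
 tri [ 0.4402 -0.1763  0.0117]  s [ 0.4374 -0.1793]  d [ 0.441  -0.1815]
board nearR nearL farL farR
 tri [ 0.5399 -0.0379  0.0139]  s [ 0.5398 -0.0381]  d [ 0.54   -0.0416]
 tri [0.5338 0.0567 0.0135]  s [0.5345 0.0574]  d [0.5333 0.0522]
 tri [0.677  0.064  0.0136]  s [0.6745 0.0611]  d [0.6784 0.0681]
 tri [ 0.6859 -0.029   0.0123]  s [ 0.6866 -0.0281]  d [ 0.6855 -0.0307]
 mean [0.6092 0.0134 0.0134]
nogo nearR d [ 0.44807315 -0.24976347  0.008     ]
s board 1005 0.013 [851.   34.7] [153.6  60.7] 81.4
s go plate 3461 0.0105 [557.3 223.1] [ 92.5 302.7] 84.9
s nogo plate 1684 0.0122 [ 627.4 -186. ] [207.7  94.9] 9.1
d board 577 0.0125 [642.3  14. ] [ 88.3 104.3] 3.1
d go plate 3057 0.0106 [557.1 222.5] [ 97.2 301. ] 84.9
d nogo plate 1337 0.0109 [ 579.7 -192. ] [299.7  98.6] 8.4
```

Measured poses (plate and blank-top heights agree with the text):

| Object | Centre x, y (m) | Yaw |
|---|---|---|
| blank | (0.4235, −0.024) | ≈19° |
| go | (0.557, 0.223) | −5° |
| nogo | (0.580, −0.192) | 8.4° |
| board | (0.609, 0.013) | 3° |

I'll move above the blank with a −71° turn.

Emit:
{"api": "drive_tool", "payload": {
  "rows": [
    [0.0878,[-0.02,-0.003,0],[0,0,-7.1]],
    [0.0878,[-0.04,-0.006,0],[0,0,-14.2]],
    [0.0878,[-0.06,-0.008,0],[0,0,-21.3]],
    [0.0878,[-0.08,-0.01,-0.01],[0,0,-28.4]],
    [0.0878,[-0.1,-0.013,-0.02],[0,0,-35.5]],
    [0.0878,[-0.12,-0.016,-0.03],[0,0,-42.6]],
    [0.0878,[-0.14,-0.019,-0.04],[0,0,-49.7]],
    [0.0878,[-0.16,-0.021,-0.05],[0,0,-56.8]],
    [0.0878,[-0.18,-0.023,-0.06],[0,0,-63.9]],
    [0.0878,[-0.201,-0.024,-0.07],[0,0,-71]]
  ]
}}

```text
time: 0.93
tcp_pos: [0.4228, -0.0242, 0.152]
tool_rot: [-0.0, 0.987, 0.162, -0.0]
contact_force: [0.9, -0.5, -0.3]
gripper_width: 0.088
gripper_force: 0.0
```

```bash
cat >> h.py <<'E'
from scipy.spatial.transform import Rotation as Ro
def st():
    o=get_obs();q=o['tool_rot'];R=Ro.from_quat([q[1],q[2],q[3],q[0]]).as_matrix();y=R[:,1]
    print('t',round(o['time'],2),'tcp',np.round(o['tcp_pos'],4),'yawY',np.degrees(np.arctan2(y[1],y[0])).round(2),'z',R[:,2].round(3),'w',round(o['gripper_width'],4),'gf',np.round(o['gripper_force'],1),'F',np.round(o['contact_force'],2),'j',np.round(o['joint_positions'],2))
def blank(c,lo,hi,box,vm=130):
    W=wmap(c);x,y,z=np.moveaxis(W,2,0);V=c['color'].max(2);S=c['color'].max(2).astype(int)-c['color'].min(2)
    m=(z>lo)&(z<hi)&(x>box[0])&(x<box[1])&(y>box[2])&(y<box[3])&(V<vm)&(S<25)
    p=W[m];r=cv2.minAreaRect((p[:,:2]*1000).astype(np.float32));print(len(p),np.median(p,0).round(4),np.round(r[0],1),np.round(r[1],1),round(r[2],1))
E
python3 - <<'E'
from h import *
st();c=snap('wrist','w1');st()
blank(c,.064,.076,(.33,.55,-.12,.08));blank(snap('side','d1'),.067,.076,(.33,.55,-.12,.08));blank(load('d0'),.067,.076,(.33,.55,-.12,.08))
E
```

```text
t 0.93 tcp [ 0.4228 -0.0242  0.152 ] yawY -71.36 z [-0. -0. -1.] w 0.088 gf 0.0 F [ 0.86 -0.52 -0.34] j [-0.21  0.15  0.17  2.15 -0.03  0.84 -1.26]
t 0.98 tcp [ 0.4175 -0.0247  0.15  ] yawY -71.96 z [-0.007 -0.    -1.   ] w 0.0878 gf 0.0 F [-5.39  0.27 -2.72] j [-0.22  0.15  0.18  2.16 -0.03  0.84 -1.27]
355 [ 0.419  -0.0251  0.0701] [422.  -26.5] [119.7  27.5] 18.3
236 [ 0.4231 -0.0221  0.0701] [422.6 -23.3] [119.7  33. ] 20.0
237 [ 0.4229 -0.0226  0.0704] [423.5 -24.4] [119.   32.3] 19.4
```

View pics/w1.png

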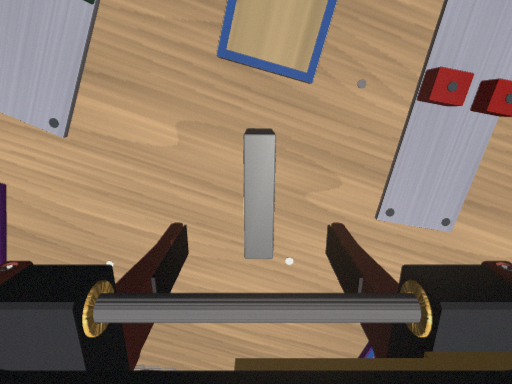

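The wrist picture shows the blank between the open fingers, columns 244–275 and rows 128–258. It is aligned with the tool to within about 1°. I'll descend and grip.

Emit:
{"api": "drive_tool", "payload": {
  "rows": [
    [0.0878,[-0.001,-0.001,-0.02],[0,0,0]],
    [0.0878,[-0.001,-0.001,-0.045],[0,0,0]],
    [0.0878,[-0.001,-0.001,-0.07],[0,0,0]],
    [0.0878,[-0.001,-0.001,-0.09],[0,0,0]],
    [0.0878,[-0.001,-0.001,-0.105],[0,0,0]],
    [0.0878,[-0.001,-0.001,-0.115],[0,0,0]],
    [0.0878,[-0.001,-0.001,-0.115],[0,0,0]],
    [0.0,[-0.001,-0.001,-0.115],[0,0,0]],
    [0.0,[-0.001,-0.001,-0.115],[0,0,0]],
    [0.0,[-0.001,-0.001,-0.115],[0,0,0]]
  ]
}}

```text
time: 1.87
tcp_pos: [0.4238, -0.025, 0.0384]
tool_rot: [0.0, 0.986, 0.165, 0.001]
contact_force: [-0.1, 0.4, 0.1]
gripper_width: 0.0715
gripper_force: 0.0
```

Emit:
{"api": "drive_tool", "payload": {
  "rows": [
    [0.0,[0,0,0],[0,0,0]],
    [0.0,[0,0,0],[0,0,0]],
    [0.0,[0,0,0],[0,0,0]],
    [0.0,[0,0,0],[0,0,0]],
    [0.0,[0,0,0.01],[0,0,0]],
    [0.0,[0,0,0.025],[0,0,0]],
    [0.0,[0,0,0.04],[0,0,0]],
    [0.0,[0,0,0.055],[0,0,0]],
    [0.0,[0,0,0.06],[0,0,0]],
    [0.0,[0,0,0.06],[0,0,0]]
  ]
}}

```text
time: 2.7
tcp_pos: [0.4239, -0.0249, 0.0987]
tool_rot: [0.0, 0.986, 0.165, 0.001]
contact_force: [-0.2, -0.1, 0.5]
gripper_width: 0.0045
gripper_force: 0.0
```

```bash
python3 - <<'E'
from h import *
st();c=snap('side','d2');st()
blank(c,.04,.14,(.33,.55,-.12,.08))
W=wmap(c);x,y,z=np.moveaxis(W,2,0);V=c['color'].max(2)
m=(x>.35)&(x<.5)&(y>-.06)&(y<.04)&(z>.02)&(V<110);p=W[m];print(np.percentile(p[:,2],[0,2,10,50,90]).round(4))
u=np.argwhere(m);print(u.min(0),u.max(0))
cv2.imwrite('pics/cd2.png',cv2.resize(c['color'][90:230,190:350],None,fx=4,fy=4,interpolation=2)[:,:,::-1])
E
```

```text
t 2.7 tcp [ 0.4239 -0.0249  0.0987] yawY -71.0 z [ 0.003  0.    -1.   ] w 0.0045 gf 0.0 F [-0.24 -0.15  0.45] j [-0.2   0.24  0.17  2.2  -0.06  0.7  -1.23]
t 2.75 tcp [ 0.4234 -0.0249  0.0979] yawY -70.99 z [ 0.001  0.    -1.   ] w 0.0015 gf 0.0 F [ 0.43 -0.59 -0.84] j [-0.2   0.24  0.17  2.2  -0.06  0.7  -1.23]
577 [ 0.4248 -0.016   0.0647] [423.3 -24. ] [118.5  33.6] 17.7
[0.02   0.0298 0.0683 0.3883 0.5132]
[  0 245] [193 305]
```

View pics/cd2.png

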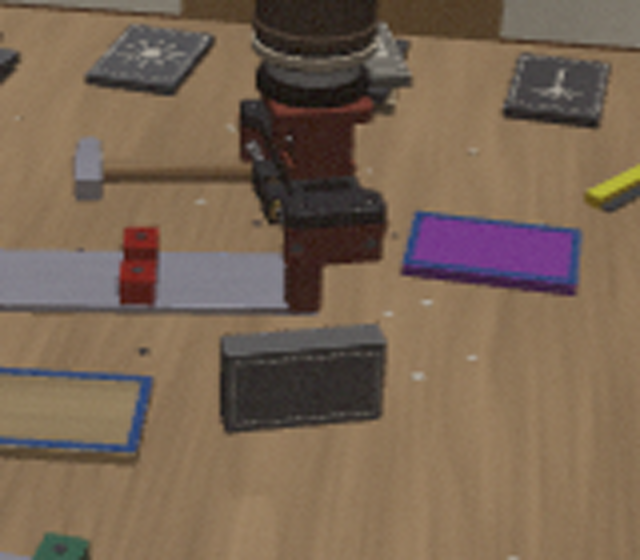

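The picture shows the blank still standing on the bench at crop (303,378). The fingers move slowly and I lifted before they had closed. The blank hasn't moved, so I'll reopen, go down again and wait for them to close.

Emit:
{"api": "drive_tool", "payload": {
  "rows": [
    [0.0878,[0,0,0],[0,0,0]],
    [0.0878,[0,0,0],[0,0,0]],
    [0.0878,[0,0,0],[0,0,0]],
    [0.0878,[0,0,0],[0,0,0]],
    [0.0878,[0,0,0],[0,0,0]],
    [0.0878,[0,0,0],[0,0,0]],
    [0.0878,[0,0,0],[0,0,0]],
    [0.0878,[0,0,0],[0,0,0]],
    [0.0878,[0,0,0],[0,0,0]],
    [0.0878,[0,0,0],[0,0,0]]
  ]
}}

```text
time: 3.58
tcp_pos: [0.423, -0.025, 0.0977]
tool_rot: [0.0, 0.986, 0.165, 0.0]
contact_force: [0.2, -0.4, 0.4]
gripper_width: 0.065
gripper_force: 0.0
```

Emit:
{"api": "drive_tool", "payload": {
  "rows": [
    [0.0878,[0,0,-0.015],[0,0,0]],
    [0.0878,[0,0,-0.035],[0,0,0]],
    [0.0878,[0,0,-0.05],[0,0,0]],
    [0.0878,[0,0,-0.058],[0,0,0]],
    [0.0,[0,0,-0.061],[0,0,0]],
    [0.0,[0,0,-0.061],[0,0,0]],
    [0.0,[0,0,-0.061],[0,0,0]],
    [0.0,[0,0,-0.061],[0,0,0]],
    [0.0,[0,0,-0.061],[0,0,0]],
    [0.0,[0,0,-0.061],[0,0,0]]
  ]
}}

```text
time: 4.42
tcp_pos: [0.4234, -0.025, 0.0372]
tool_rot: [0.0, 0.986, 0.165, 0.001]
contact_force: [0.1, 0.1, -0.2]
gripper_width: 0.0509
gripper_force: 0.0
```

Emit:
{"api": "drive_tool", "payload": {
  "rows": [
    [0.0,[0,0,0],[0,0,0]],
    [0.0,[0,0,0],[0,0,0]],
    [0.0,[0,0,0],[0,0,0]],
    [0.0,[0,0,0],[0,0,0]],
    [0.0,[0,0,0],[0,0,0]],
    [0.0,[0,0,0],[0,0,0]],
    [0.0,[0,0,0],[0,0,0]],
    [0.0,[0,0,0],[0,0,0]],
    [0.0,[0,0,0],[0,0,0]],
    [0.0,[0,0,0],[0,0,0]]
  ]
}}

```text
time: 5.25
tcp_pos: [0.4233, -0.0252, 0.0368]
tool_rot: [0.0, 0.986, 0.165, 0.0]
contact_force: [-0.6, -2.5, 5.1]
gripper_width: 0.028
gripper_force: 30.0
```

Gripped at 28 mm. Next I'll lift and carry it to the near side of the go gauge, at gauge x = −0.11: (0.447, 0.2325), yaw −5°.

Emit:
{"api": "drive_tool", "payload": {
  "rows": [
    [0.0,[0,0,0.02],[0,0,0]],
    [0.0,[0,0,0.045],[0,0,0]],
    [0.0,[0,0,0.06],[0,0,0]],
    [0.0,[0.002,0.02,0.06],[0,0,-2]],
    [0.0,[0.006,0.055,0.06],[0,0,-5]],
    [0.0,[0.01,0.095,0.06],[0,0,-9]],
    [0.0,[0.014,0.135,0.06],[0,0,-13]],
    [0.0,[0.018,0.175,0.06],[0,0,-17]],
    [0.0,[0.022,0.215,0.06],[0,0,-21]],
    [0.0,[0.024,0.24,0.06],[0,0,-23]]
  ]
}}

```text
time: 6.08
tcp_pos: [0.4457, 0.2196, 0.0957]
tool_rot: [-0.0, 0.999, -0.035, -0.001]
contact_force: [0.8, 0.0, -5.8]
gripper_width: 0.0275
gripper_force: 30.0
```

Emit:
{"api": "drive_tool", "payload": {
  "rows": [
    [0.0,[0,0.015,0],[0,0,-1]],
    [0.0,[0,0.0175,0],[0,0,-1]],
    [0.0,[0,0.0175,0],[0,0,-1]],
    [0.0,[0,0.0175,0],[0,0,-1]],
    [0.0,[0,0.0175,0],[0,0,-1]],
    [0.0,[0,0.0175,0],[0,0,-1]],
    [0.0,[0,0.0175,0],[0,0,-1]],
    [0.0,[0,0.0175,0],[0,0,-1]],
    [0.0,[0,0.0175,0],[0,0,-1]],
    [0.0,[0,0.0175,0],[0,0,-1]]
  ]
}}

```text
time: 6.92
tcp_pos: [0.4471, 0.2323, 0.0967]
tool_rot: [-0.0, 0.999, -0.044, 0.0]
contact_force: [-0.3, 0.1, -5.7]
gripper_width: 0.0276
gripper_force: 30.0
```

```bash
python3 - <<'E'
from h import *
st();c=snap('wrist','w3');d=snap('side','d3');s=snap('scene','s3')
def jaws(n,c,g):
    W=wmap(c);x,y,z=np.moveaxis(W,2,0);h=cv2.cvtColor(c['color'],cv2.COLOR_RGB2HSV).astype(int);H,S=h[...,0],h[...,1]
    m=(H>55)&(H<95) if g else (H<8)|(H>172)
    m=m&(S>90)&(z>.029)&(z<.036)&(x<.75)&(x>.45)&((y>.1) if g else (y<-.1)&(y>-.3));p=W[m]
    if len(p)<10:return print(n,len(p))
    r=cv2.minAreaRect((p[:,:2]*1000).astype(np.float32));print(n,len(p),np.round(r[0],1),np.round(r[1],1),round(r[2],1),p[:,2].mean())
for n,k in(('w',c),('d',d),('s',s)):jaws(n,k,1)
for n,k in(('w',c),('d',d),('s',s)):
    print(n);blank(k,.115,.135,(.36,.53,.18,.29))
jaws('w1',load('w1'),0);jaws('s nogo',s,0);jaws('d nogo',d,0)
cv2.imwrite('pics/mix.png',np.vstack([cv2.resize(c['color'][:260],(640,325)),cv2.resize(d['color'][160:300,120:400],(540,270))[:, :][:, :540] if 0 else cv2.resize(d['color'][160:280,120:376],(640,270))])[:,:,::-1])
E
```

```text
t 6.92 tcp [0.4471 0.2323 0.0967] yawY -95.02 z [ 0.  0. -1.] w 0.0276 gf 30.0 F [-0.26  0.08 -5.69] j [-0.7   0.36  0.15  2.03 -0.08  0.76 -2.16]
w 2870 [555.4 220.9] [90.9 28.9] 85.5 0.03246592201805222
d 102 [556.8 224.1] [90.5 27.2] 84.8 0.03249579145543612
s 187 [558.3 223.5] [89.6 30.5] 85.0 0.03244285175206876
w
1544 [0.4571 0.2289 0.1297] [445.9 232.2] [ 45.6 119.2] 85.1
d
326 [0.4162 0.2455 0.1278] [446.  240.1] [119.2  37. ] 3.2
s
331 [0.4755 0.2349 0.1296] [473.8 233.7] [42.5 70.4] 82.1
w1 1904 [ 578.6 -189.9] [30.2 84.5] 8.6 0.032028125678442626
s nogo 172 [ 581.1 -192.3] [34.2 91.1] 8.8 0.0322453732947075
d nogo 48 [ 586.2 -189.4] [16.7 90. ] 12.1 0.03206164000972742
```

View pics/mix.png

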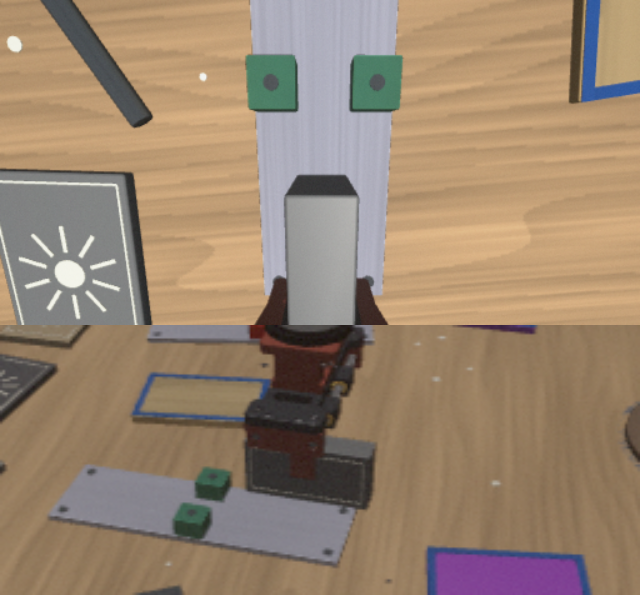

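The picture shows the blank's front at columns 303–345, just short of the green jaws, whose gap is at columns 297–351. It is centred to within about 1 mm. The lower view shows it over the near part of the plate. I'll shift it 0.7 mm right and lower it to about 1 mm above the plate.

Emit:
{"api": "drive_tool", "payload": {
  "rows": [
    [0.0,[0,-0.0007,-0.01],[0,0,0]],
    [0.0,[0,-0.0007,-0.025],[0,0,0]],
    [0.0,[0,-0.0007,-0.038],[0,0,0]],
    [0.0,[0,-0.0007,-0.046],[0,0,0]],
    [0.0,[0,-0.0007,-0.05],[0,0,0]],
    [0.0,[0,-0.0007,-0.05],[0,0,0]],
    [0.0,[0,-0.0007,-0.05],[0,0,0]],
    [0.0,[0.0199,-0.0025,-0.05],[0,0,0]],
    [0.0,[0.0299,-0.0034,-0.05],[0,0,0]],
    [0.0,[0.0299,-0.0034,-0.05],[0,0,0]]
  ]
}}

```text
time: 7.9
tcp_pos: [0.4803, 0.229, 0.0476]
tool_rot: [-0.001, 0.999, -0.045, 0.002]
contact_force: [0.8, 0.8, -6.0]
gripper_width: 0.0277
gripper_force: 30.0
```

```bash
python3 - <<'E'
from h import *
st();c=snap('wrist','w4')
cv2.imwrite('pics/cw4.png',cv2.resize(c['color'][20:270,130:390],None,fx=2.3,fy=2.3,interpolation=2)[:,:,::-1])
E
```

```text
t 7.9 tcp [0.4803 0.229  0.0476] yawY -95.1 z [ 0.004  0.001 -1.   ] w 0.0277 gf 30.0 F [ 0.77  0.79 -6.02] j [-0.65  0.48  0.14  1.99 -0.1   0.67 -2.1 ]
```

View pics/cw4.png

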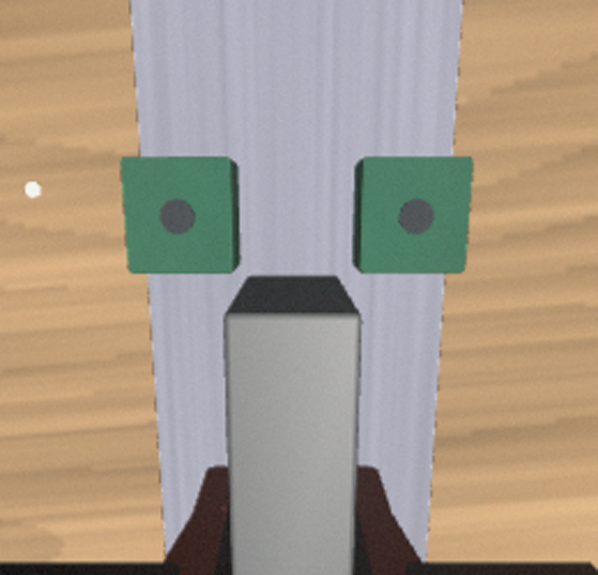

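In the crop, the gap's middle is at column 296.5 and the blank's lower front edge is at 292.5 (3.4 px/mm), so it sits about 1.1 mm too far left. I'll correct that and push through, 177 mm along the direction (0.996, −0.087).

Emit:
{"api": "drive_tool", "payload": {
  "rows": [
    [0.0,[0,-0.0011,-0.0015],[0,0,0]],
    [0.0,[0,-0.0011,-0.0015],[0,0,0]],
    [0.0,[0.01,-0.002,-0.0015],[0,0,0]],
    [0.0,[0.02,-0.0028,-0.0015],[0,0,0]],
    [0.0,[0.03,-0.0037,-0.0015],[0,0,0]],
    [0.0,[0.04,-0.0046,-0.0015],[0,0,0]],
    [0.0,[0.05,-0.0055,-0.0015],[0,0,0]],
    [0.0,[0.06,-0.0063,-0.0015],[0,0,0]],
    [0.0,[0.07,-0.0072,-0.0015],[0,0,0]],
    [0.0,[0.08,-0.0081,-0.0015],[0,0,0]]
  ]
}}

```text
time: 8.78
tcp_pos: [0.5579, 0.2208, 0.045]
tool_rot: [0.0, 0.999, -0.044, -0.0]
contact_force: [0.0, -0.4, -5.5]
gripper_width: 0.0278
gripper_force: 30.0
```

Emit:
{"api": "drive_tool", "payload": {
  "rows": [
    [0.0,[0,0,0],[0,0,0]],
    [0.0,[0.01,-0.0009,0],[0,0,0]],
    [0.0,[0.022,-0.0019,0],[0,0,0]],
    [0.0,[0.034,-0.003,0],[0,0,0]],
    [0.0,[0.046,-0.004,0],[0,0,0]],
    [0.0,[0.058,-0.0051,0],[0,0,0]],
    [0.0,[0.07,-0.0061,0],[0,0,0]],
    [0.0,[0.082,-0.0072,0],[0,0,0]],
    [0.0,[0.094,-0.0082,0],[0,0,0]],
    [0.0,[0.1,-0.0087,0],[0,0,0]]
  ]
}}

```text
time: 9.62
tcp_pos: [0.6579, 0.212, 0.045]
tool_rot: [0.0, 0.999, -0.044, 0.0]
contact_force: [-0.7, -0.2, -5.0]
gripper_width: 0.0278
gripper_force: 30.0
```

Emit:
{"api": "drive_tool", "payload": {
  "rows": [
    [0.0,[0,0,0],[0,0,0]],
    [0.0,[0,0,0],[0,0,0]],
    [0.0,[0,0,0],[0,0,0]],
    [0.0,[0,0,0.02],[0,0,0]],
    [0.0,[0,0,0.045],[0,0,0]],
    [0.0,[0,0,0.07],[0,0,0]],
    [0.0,[0,0,0.085],[0,0,0]],
    [0.0,[0,0,0.09],[0,0,0]],
    [0.0,[0,0,0.09],[0,0,0]],
    [0.0,[0,0,0.09],[0,0,0]]
  ]
}}

```text
time: 10.45
tcp_pos: [0.6559, 0.2124, 0.1342]
tool_rot: [0.0, 0.999, -0.043, -0.001]
contact_force: [-0.1, -0.4, -6.6]
gripper_width: 0.028
gripper_force: 30.0
```

```bash
python3 - <<'E'
from h import *
st()
E
```

```text
t 10.45 tcp [0.6559 0.2124 0.1342] yawY -94.97 z [-0.001 -0.    -1.   ] w 0.028 gf 30.0 F [-0.12 -0.4  -6.61] j [-0.49  0.6   0.17  1.52 -0.11  1.03 -1.96]
```

It passed through without contact, with side force ≤0.8 N. Next I'll carry it to the near side of the no-go gauge, at gauge x ≈ −0.115: (0.466, −0.209), yaw 8.5°.

Emit:
{"api": "drive_tool", "payload": {
  "rows": [
    [0.0,[-0.006,-0.013,0],[0,0,0.5]],
    [0.0,[-0.017,-0.038,0],[0,0,1]],
    [0.0,[-0.029,-0.064,0],[0,0,2]],
    [0.0,[-0.041,-0.091,0],[0,0,3]],
    [0.0,[-0.053,-0.118,0],[0,0,4]],
    [0.0,[-0.065,-0.145,0],[0,0,5]],
    [0.0,[-0.077,-0.172,0],[0,0,6]],
    [0.0,[-0.09,-0.199,0],[0,0,7]],
    [0.0,[-0.102,-0.226,0],[0,0,8]],
    [0.0,[-0.114,-0.253,0],[0,0,9]]
  ]
}}

```text
time: 11.28
tcp_pos: [0.5408, -0.0418, 0.1335]
tool_rot: [0.0, 0.999, 0.035, -0.001]
contact_force: [1.9, -0.3, -5.3]
gripper_width: 0.0281
gripper_force: 30.0
```

Emit:
{"api": "drive_tool", "payload": {
  "rows": [
    [0.0,[-0.012,-0.027,0],[0,0,0.7]],
    [0.0,[-0.024,-0.054,0],[0,0,1.4]],
    [0.0,[-0.036,-0.081,0],[0,0,2.1]],
    [0.0,[-0.048,-0.108,0],[0,0,2.8]],
    [0.0,[-0.06,-0.135,0],[0,0,3.5]],
    [0.0,[-0.07,-0.154,0],[0,0,4.1]],
    [0.0,[-0.075,-0.164,0],[0,0,4.5]],
    [0.0,[-0.076,-0.168,0],[0,0,4.5]],
    [0.0,[-0.076,-0.168,0],[0,0,4.5]],
    [0.0,[-0.076,-0.168,0],[0,0,4.5]]
  ]
}}

```text
time: 12.12
tcp_pos: [0.4669, -0.2077, 0.1344]
tool_rot: [-0.0, 0.997, 0.074, -0.0]
contact_force: [-1.0, 0.4, -5.9]
gripper_width: 0.0279
gripper_force: 30.0
```

Emit:
{"api": "drive_tool", "payload": {
  "rows": [
    [0.0,[0,0,-0.01],[0,0,0]],
    [0.0,[0,0,-0.03],[0,0,0]],
    [0.0,[0,0,-0.05],[0,0,0]],
    [0.0,[0,0,-0.065],[0,0,0]],
    [0.0,[0,0,-0.077],[0,0,0]],
    [0.0,[0,0,-0.085],[0,0,0]],
    [0.0,[0,0,-0.088],[0,0,0]],
    [0.0,[0,0,-0.088],[0,0,0]],
    [0.0,[0,0,-0.088],[0,0,0]],
    [0.0,[0,0,-0.088],[0,0,0]]
  ]
}}

```text
time: 12.95
tcp_pos: [0.4675, -0.2088, 0.0478]
tool_rot: [0.0, 0.997, 0.074, 0.001]
contact_force: [-0.2, -0.2, -6.6]
gripper_width: 0.0281
gripper_force: 30.0
```

```bash
python3 - <<'E'
from h import *
st();c=snap('wrist','w5')
cv2.imwrite('pics/cw5.png',cv2.resize(c['color'][20:270,130:390],None,fx=2.3,fy=2.3,interpolation=2)[:,:,::-1])
W=wmap(c);x,y,z=np.moveaxis(W,2,0);h=cv2.cvtColor(c['color'],cv2.COLOR_RGB2HSV).astype(int)
m=((h[...,0]<8)|(h[...,0]>172))&(h[...,1]>90)&(z>.029)&(z<.036)&(x>.5)&(x<.65)
p=W[m];r=cv2.minAreaRect((p[:,:2]*1000).astype(np.float32));print(r)
E
```

```text
t 12.95 tcp [ 0.4675 -0.2088  0.0478] yawY -81.49 z [ 0.001 -0.    -1.   ] w 0.0281 gf 30.0 F [-0.18 -0.24 -6.61] j [ 0.18  0.45  0.19  2.04 -0.13  0.66 -0.97]
((578.794677734375, -194.72998046875), (29.926450729370117, 91.90391540527344), 8.627998352050781)
```

View pics/cw5.png

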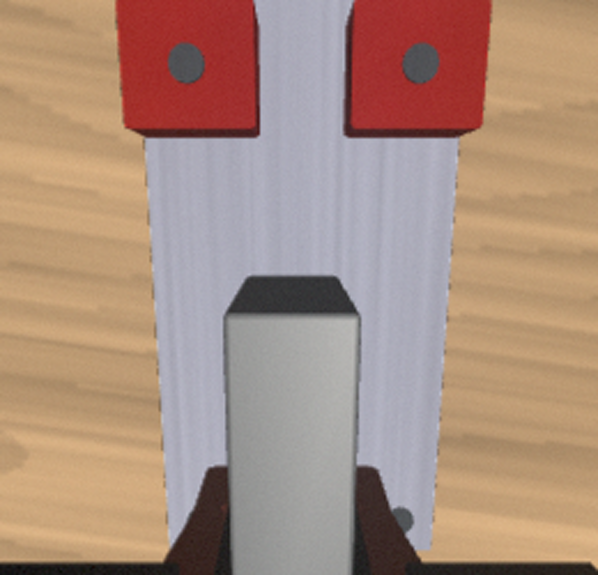

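The plate's middle is at column 303.5 and the blank's end at 292.5, so it is about 3 mm too far left; the depth map gives 2.6 mm. I'll shift 3 mm right, lower 1.5 mm and advance 30 of the estimated 37 mm.

Emit:
{"api": "drive_tool", "payload": {
  "rows": [
    [0.0,[0.0004,-0.003,0],[0,0,0]],
    [0.0,[0.0004,-0.003,-0.0015],[0,0,0]],
    [0.0,[0.0053,-0.0023,-0.0015],[0,0,0]],
    [0.0,[0.0103,-0.0015,-0.0015],[0,0,0]],
    [0.0,[0.0152,-0.0008,-0.0015],[0,0,0]],
    [0.0,[0.0202,0.0,-0.0015],[0,0,0]],
    [0.0,[0.0251,0.0007,-0.0015],[0,0,0]],
    [0.0,[0.0301,0.0014,-0.0015],[0,0,0]],
    [0.0,[0.0301,0.0014,-0.0015],[0,0,0]],
    [0.0,[0.0301,0.0014,-0.0015],[0,0,0]]
  ]
}}

```text
time: 13.83
tcp_pos: [0.4972, -0.2072, 0.0455]
tool_rot: [0.0, 0.997, 0.074, -0.0]
contact_force: [1.1, 1.3, -6.1]
gripper_width: 0.0279
gripper_force: 30.0
```

```bash
python3 - <<'E'
from h import *
st();c=snap('wrist','w6')
cv2.imwrite('pics/cw6.png',cv2.resize(c['color'][20:270,130:390],None,fx=2.3,fy=2.3,interpolation=2)[:,:,::-1])
E
```

```text
t 13.83 tcp [ 0.4972 -0.2072  0.0455] yawY -81.47 z [-0. -0. -1.] w 0.0279 gf 30.0 F [ 1.15  1.31 -6.15] j [ 0.16  0.49  0.18  1.98 -0.14  0.68 -0.99]
```

View pics/cw6.png

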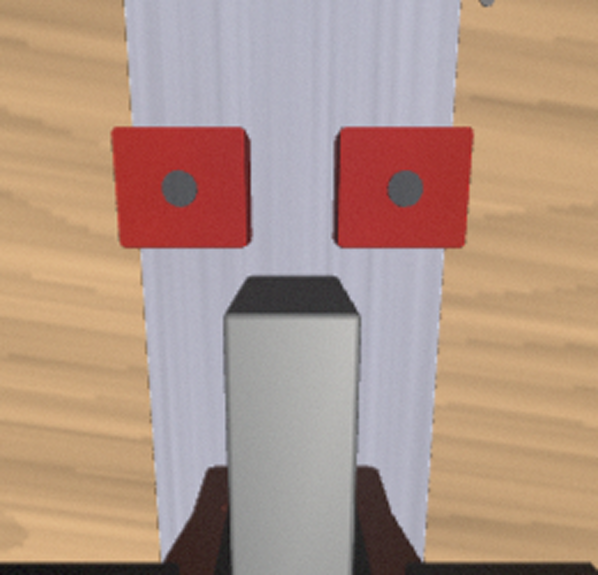

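The gap's middle is at column 292, level with the blank's end at 292.5, with about 8 mm left to the jaws. I'll advance gently.

Emit:
{"api": "drive_tool", "payload": {
  "rows": [
    [0.0,[0.001,0.0001,0],[0,0,0]],
    [0.0,[0.002,0.0003,0],[0,0,0]],
    [0.0,[0.003,0.0004,0],[0,0,0]],
    [0.0,[0.004,0.0006,0],[0,0,0]],
    [0.0,[0.0045,0.0007,0],[0,0,0]],
    [0.0,[0.005,0.0007,0],[0,0,0]],
    [0.0,[0.0055,0.0008,0],[0,0,0]],
    [0.0,[0.006,0.0009,0],[0,0,0]],
    [0.0,[0.0065,0.001,0],[0,0,0]],
    [0.0,[0.007,0.001,0],[0,0,0]]
  ]
}}

```text
time: 14.72
tcp_pos: [0.504, -0.2062, 0.0456]
tool_rot: [-0.0, 0.997, 0.074, -0.0]
contact_force: [-0.6, 0.5, -6.0]
gripper_width: 0.0281
gripper_force: 30.0
```

Emit:
{"api": "drive_tool", "payload": {
  "rows": [
    [0.0,[0.0003,0.0,0],[0,0,0]],
    [0.0,[0.0006,0.0001,0],[0,0,0]],
    [0.0,[0.0009,0.0001,0],[0,0,0]],
    [0.0,[0.0012,0.0002,0],[0,0,0]],
    [0.0,[0.0015,0.0002,0],[0,0,0]],
    [0.0,[0.0018,0.0003,0],[0,0,0]],
    [0.0,[0.0021,0.0003,0],[0,0,0]],
    [0.0,[0.0024,0.0004,0],[0,0,0]],
    [0.0,[0.0027,0.0004,0],[0,0,0]],
    [0.0,[0.003,0.0004,0],[0,0,0]]
  ]
}}

```text
time: 15.55
tcp_pos: [0.5067, -0.2059, 0.0456]
tool_rot: [-0.0, 0.997, 0.074, -0.0]
contact_force: [-1.5, -0.3, -5.2]
gripper_width: 0.0278
gripper_force: 30.0
```

Emit:
{"api": "drive_tool", "payload": {
  "rows": [
    [0.0,[0.0002,0.0,0],[0,0,0]],
    [0.0,[0.0004,0.0001,0],[0,0,0]],
    [0.0,[0.0006,0.0001,0],[0,0,0]],
    [0.0,[0.0008,0.0001,0],[0,0,0]],
    [0.0,[0.001,0.0002,0],[0,0,0]],
    [0.0,[0.0012,0.0002,0],[0,0,0]],
    [0.0,[0.0014,0.0002,0],[0,0,0]],
    [0.0,[0.0016,0.0002,0],[0,0,0]],
    [0.0,[0.0018,0.0003,0],[0,0,0]],
    [0.0,[0.002,0.0003,0],[0,0,0]]
  ]
}}

```text
time: 16.38
tcp_pos: [0.5068, -0.2059, 0.0453]
tool_rot: [-0.0, 0.997, 0.074, -0.002]
contact_force: [-8.6, -0.8, -1.0]
gripper_width: 0.0279
gripper_force: 30.0
```

Contact at 8.6 N and stopped. I'll hold here for 0.8 s.

Emit:
{"api": "drive_tool", "payload": {
  "rows": [
    [0.0,[0.0003,0,0],[0,0,0]],
    [0.0,[0.0003,0,0],[0,0,0]],
    [0.0,[0.0003,0,0],[0,0,0]],
    [0.0,[0.0003,0,0],[0,0,0]],
    [0.0,[0.0003,0,0],[0,0,0]],
    [0.0,[0.0003,0,0],[0,0,0]],
    [0.0,[0.0003,0,0],[0,0,0]],
    [0.0,[0.0003,0,0],[0,0,0]],
    [0.0,[0.0003,0,0],[0,0,0]],
    [0.0,[0.0003,0,0],[0,0,0]]
  ]
}}

```text
time: 17.22
tcp_pos: [0.5069, -0.2059, 0.0453]
tool_rot: [-0.0, 0.997, 0.074, -0.002]
contact_force: [-8.6, -1.0, 0.2]
gripper_width: 0.0277
gripper_force: 30.0
```

```bash
python3 - <<'E'
from h import *
st();c=snap('wrist','w7');st()
blank(c,.073,.09,(.4,.6,-.26,-.15));
W=wmap(c);x,y,z=np.moveaxis(W,2,0);h=cv2.cvtColor(c['color'],cv2.COLOR_RGB2HSV).astype(int)
m=((h[...,0]<8)|(h[...,0]>172))&(h[...,1]>90)&(z>.029)&(z<.036)&(x>.5)&(x<.65)
p=W[m];r=cv2.minAreaRect((p[:,:2]*1000).astype(np.float32));print(r)
E
```

```text
t 17.22 tcp [ 0.5069 -0.2059  0.0453] yawY -81.55 z [-0.004  0.001 -1.   ] w 0.0277 gf 30.0 F [-8.63 -0.96  0.17] j [ 0.15  0.51  0.19  1.95 -0.14  0.7  -1.  ]
t 17.27 tcp [ 0.5069 -0.2059  0.0453] yawY -81.55 z [-0.004  0.001 -1.   ] w 0.028 gf 30.0 F [-9.39 -1.38 -0.38] j [ 0.15  0.51  0.19  1.95 -0.14  0.7  -1.  ]
1620 [ 0.5182 -0.1997  0.0788] [ 506.4 -205.5] [118.6  49.8] 5.1
((578.7105102539062, -194.9142608642578), (29.570161819458008, 91.85858154296875), 8.512956619262695)
```

The press held at about 8.6 N for over 0.8 s. I'll back off, lift and carry it to the board.

Emit:
{"api": "drive_tool", "payload": {
  "rows": [
    [0.0,[-0.005,-0.0007,0],[0,0,0]],
    [0.0,[-0.015,-0.0022,0],[0,0,0]],
    [0.0,[-0.02,-0.003,0.015],[0,0,0]],
    [0.0,[-0.02,-0.003,0.04],[0,0,0]],
    [0.0,[-0.02,-0.003,0.065],[0,0,0]],
    [0.0,[-0.02,-0.003,0.085],[0,0,0]],
    [0.0,[-0.015,0.01,0.09],[0,0,-0.5]],
    [0.0,[-0.005,0.03,0.09],[0,0,-1]],
    [0.0,[0.008,0.055,0.09],[0,0,-2]],
    [0.0,[0.022,0.08,0.09],[0,0,-3]]
  ]
}}

```text
time: 18.1
tcp_pos: [0.5314, -0.1253, 0.1362]
tool_rot: [0.0, 0.999, 0.047, 0.001]
contact_force: [0.4, -0.1, -5.8]
gripper_width: 0.0278
gripper_force: 30.0
```

Emit:
{"api": "drive_tool", "payload": {
  "rows": [
    [0.0,[0.015,0.025,0],[0,0,-0.5]],
    [0.0,[0.03,0.05,0],[0,0,-1]],
    [0.0,[0.045,0.075,0],[0,0,-1.5]],
    [0.0,[0.06,0.1,0],[0,0,-2]],
    [0.0,[0.07,0.12,0],[0,0,-2.3]],
    [0.0,[0.076,0.132,0],[0,0,-2.3]],
    [0.0,[0.078,0.137,0],[0,0,-2.3]],
    [0.0,[0.078,0.137,0],[0,0,-2.3]],
    [0.0,[0.078,0.137,-0.02],[0,0,-2.3]],
    [0.0,[0.078,0.137,-0.03],[0,0,-2.3]]
  ]
}}

```text
time: 18.93
tcp_pos: [0.6083, 0.009, 0.1047]
tool_rot: [0.001, 1.0, 0.027, -0.0]
contact_force: [-0.8, 0.9, -7.4]
gripper_width: 0.028
gripper_force: 30.0
```

```bash
python3 - <<'E'
from h import *
st();s=snap('side','d8');c=snap('scene','s8');w=snap('wrist','w8');st()
for k in (s,c,w):
  try: blank(k,.11,.15,(.53,.69,-.04,.07))
  except Exception as e: print('none')
for n,k in(('s',s),('c',c),('w',w)):
    W=wmap(k);x,y,z=np.moveaxis(W,2,0);h=cv2.cvtColor(k['color'],cv2.COLOR_RGB2HSV).astype(int)
    m=(h[...,0]>105)&(h[...,0]<125)&(h[...,1]>120)&(z>.008)&(z<.018)&(x>.5)&(x<.72)&(abs(y)<.12);p=W[m]
    if len(p)>20:print(n,len(p),p[:,2].mean().round(4),cv2.minAreaRect((p[:,:2]*1000).astype(np.float32)))
E
```

```text
t 18.93 tcp [0.6083 0.009  0.1047] yawY -86.91 z [-0.001 -0.001 -1.   ] w 0.028 gf 30.0 F [-0.77  0.85 -7.42] j [-0.22  0.51  0.17  1.77 -0.1   0.88 -1.52]
t 19.08 tcp [0.6079 0.0097 0.1048] yawY -86.91 z [-0.003 -0.001 -1.   ] w 0.0276 gf 30.0 F [ 0.85  0.11 -5.41] j [-0.22  0.51  0.17  1.76 -0.1   0.88 -1.52]
451 [0.5921 0.0223 0.1307] [606.3  18.1] [120.6  39. ] 11.9
393 [0.6361 0.0209 0.1341] [627.3  17.3] [83.3 44.5] 10.9
2205 [0.619  0.0108 0.1364] [606.3   9.3] [118.7  48.7] 2.1
s 143 0.0131 ((610.6939086914062, 11.119804382324219), (147.7720489501953, 100.66177368164062), 3.010603189468384)
c 207 0.0131 ((611.1246337890625, 14.156845092773438), (150.3689727783203, 95.3028793334961), 3.2043497562408447)
w 2850 0.0129 ((616.92578125, 11.000968933105469), (134.2921905517578, 97.60606384277344), 3.8789222240448)
```

The board's centre is at (0.610, 0.0125) with its top at 13 mm. The blank is within 4 mm of that. I'll shift 3 mm in x and y and lower it.

Emit:
{"api": "drive_tool", "payload": {
  "rows": [
    [0.0,[0.003,0.003,-0.005],[0,0,0]],
    [0.0,[0.003,0.003,-0.015],[0,0,0]],
    [0.0,[0.003,0.003,-0.03],[0,0,0]],
    [0.0,[0.003,0.003,-0.042],[0,0,0]],
    [0.0,[0.003,0.003,-0.05],[0,0,0]],
    [0.0,[0.003,0.003,-0.053],[0,0,0]],
    [0.0,[0.003,0.003,-0.054],[0,0,0]],
    [0.0,[0.003,0.003,-0.055],[0,0,0]],
    [0.0,[0.003,0.003,-0.055],[0,0,0]],
    [0.0,[0.003,0.003,-0.055],[0,0,0]]
  ]
}}

```text
time: 19.92
tcp_pos: [0.6128, 0.0144, 0.0512]
tool_rot: [-0.0, 1.0, 0.028, 0.001]
contact_force: [-0.8, -0.7, -5.8]
gripper_width: 0.0282
gripper_force: 30.0
```

Emit:
{"api": "drive_tool", "payload": {
  "rows": [
    [0.0,[0,0,-0.0003],[0,0,0]],
    [0.0,[0,0,-0.0006],[0,0,0]],
    [0.0,[0,0,-0.0009],[0,0,0]],
    [0.0,[0,0,-0.001],[0,0,0]],
    [0.0,[0,0,-0.001],[0,0,0]],
    [0.0,[0,0,-0.001],[0,0,0]],
    [0.0,[0,0,-0.001],[0,0,0]],
    [0.0,[0,0,-0.001],[0,0,0]],
    [0.0,[0,0,-0.001],[0,0,0]],
    [0.0,[0,0,-0.001],[0,0,0]]
  ]
}}

```text
time: 20.75
tcp_pos: [0.6123, 0.0144, 0.0497]
tool_rot: [0.0, 1.0, 0.028, -0.0]
contact_force: [0.7, -0.2, -6.2]
gripper_width: 0.0282
gripper_force: 30.0
```

Emit:
{"api": "drive_tool", "payload": {
  "rows": [
    [0.0,[0,0,-0.0003],[0,0,0]],
    [0.0,[0,0,-0.0006],[0,0,0]],
    [0.0,[0,0,-0.0009],[0,0,0]],
    [0.0,[0,0,-0.0012],[0,0,0]],
    [0.0,[0,0,-0.0014],[0,0,0]],
    [0.0,[0,0,-0.0016],[0,0,0]],
    [0.0,[0,0,-0.0016],[0,0,0]],
    [0.0,[0,0,-0.0016],[0,0,0]],
    [0.0,[0,0,-0.0016],[0,0,0]],
    [0.0,[0,0,-0.0016],[0,0,0]]
  ]
}}

```text
time: 21.58
tcp_pos: [0.6124, 0.0144, 0.0489]
tool_rot: [-0.0, 1.0, 0.028, 0.0]
contact_force: [-4.3, -0.3, 5.8]
gripper_width: 0.0278
gripper_force: 30.0
```

It's seated on the board, with the force now upward. I'll release it and retreat straight up.

Emit:
{"api": "drive_tool", "payload": {
  "rows": [
    [0.0878,[0,0,0],[0,0,0]],
    [0.0878,[0,0,0],[0,0,0]],
    [0.0878,[0,0,0],[0,0,0]],
    [0.0878,[0,0,0],[0,0,0]],
    [0.0878,[0,0,0],[0,0,0]],
    [0.0878,[0,0,0],[0,0,0]],
    [0.0878,[0,0,0],[0,0,0]],
    [0.0878,[0,0,0],[0,0,0]],
    [0.0878,[0,0,0],[0,0,0]],
    [0.0878,[0,0,0],[0,0,0]]
  ]
}}

```text
time: 22.42
tcp_pos: [0.6123, 0.0144, 0.048]
tool_rot: [0.0, 1.0, 0.028, 0.0]
contact_force: [-0.6, -0.1, 0.5]
gripper_width: 0.0871
gripper_force: 0.0
```

Emit:
{"api": "drive_tool", "payload": {
  "rows": [
    [0.0878,[0,0,0.01],[0,0,0]],
    [0.0878,[0,0,0.03],[0,0,0]],
    [0.0878,[0,0,0.05],[0,0,0]],
    [0.0878,[0,0,0.07],[0,0,0]],
    [0.0878,[0,0,0.09],[0,0,0]],
    [0.0878,[0,0,0.11],[0,0,0]],
    [0.0878,[0,0,0.12],[0,0,0]],
    [0.0878,[0,0,0.12],[0,0,0]],
    [0.0878,[0,0,0.12],[0,0,0]],
    [0.0878,[0,0,0.12],[0,0,0]]
  ]
}}

```text
time: 23.25
tcp_pos: [0.6116, 0.0144, 0.167]
tool_rot: [0.0, 1.0, 0.028, -0.001]
contact_force: [0.1, -0.3, -0.1]
gripper_width: 0.0876
gripper_force: 0.0
```

```bash
python3 - <<'E'
from h import *
st();s=snap('side','d9');c=snap('scene','s9');w=snap('wrist','w9')
for k in (s,c,w):
  try: blank(k,.076,.09,(.5,.72,-.06,.09))
  except Exception as e: print('none')
E
```

```text
t 23.25 tcp [0.6116 0.0144 0.167 ] yawY -86.79 z [-0.002 -0.    -1.   ] w 0.0876 gf 0.0 F [ 0.07 -0.25 -0.09] j [-0.23  0.44  0.18  1.7  -0.09  1.01 -1.54]
288 [0.6107 0.0211 0.0821] [611.   18.2] [119.1  32.9] 2.8
418 [0.621  0.0185 0.082 ] [613.7  16. ] [118.9  32. ] 3.2
237 [0.6168 0.0215 0.0821] [611.6  14.5] [118.   27.7] 3.0
```

The blank stands upright with its top at 0.082 m, centred at about (0.612, 0.0145) and aligned with the board. Both ends are about 13–16 mm inside the edges. I'm handing the job in.

```bash
python3 -c "
from plant import *
print(job_done())"
```

```text
the job is handed in; nothing more can be done
None
```

The job is handed in, with no verdict shown: the blank passed through the go gap without contact, was stopped by the no-go jaws at about 9 N, and stands released on the blue-edged board.

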